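Fish a dropped clamp washer out from behind the shaker guard

TASK

A steel clamp washer has dropped into the spill tray behind the fixed guard of the shaker. Take the hooked rod from its cradle, reach it in under the guard and draw the washer gently out along the tray until it is felt to come up against the near rim, hold it snug there for a moment with about 6 newtons, never more than 9, then lift the hook clear and lay the rod back in its cradle. Touch the washer with the rod only, do not lean on the tray, guard or shaker with rod, gripper or arm, and leave the other things on the bench alone.

Things in the scene. Friction and masses are not known exactly. Their poses are not given: they have to be found in the camera images.
- rod: Hooked rod. Grip: black bar 130 long, 16 wide, 28 mm tall; from one end runs an 8 mm steel shaft, bent straight down at its far end into the hook. Origin at the middle of the grip; x along the shaft to the hook, z up. The hook's leg is 210 mm ahead; its rounded 8 mm end reaches 42 mm below the origin. 0.25 kg, balance point 35 mm ahead of the origin. It can tip a few mm in the fingers.
- cradle: The rod's cradle, white, fixed to the bench: base 140 x 70 x 8 mm, two notched uprights 52 mm either side of its middle (10 mm thick, 72 mm high, 94 mm clear between). The grip's ends lie in the notches, 22 mm wide at the bottom (48 mm up), flared above. Origin under the middle of the base at bench height; x along the rod, towards the hook at the start.
- cradle_seat (a point): The point, 62 mm above the bench, where the middle of the rod's grip is when the rod lies in the cradle; axes as the cradle's.
- washer: The dropped steel washer, 60 mm across, 6 mm thick, with a 26 mm hole, about 0.11 kg, lying flat on the tray floor behind the guard. Origin at the middle of its underside, z up.
- station: The fixed shaker, its spill tray and guard. Origin on the tray's centre line right below the guard; z up, +y behind the guard to the shaker, -y to the free end. The tray's feet are adjustable: its height varies by 6 mm. Floor 6 mm, rims 18 mm above the origin. Inside, the tray spans x = -128 to 128, y = -208 +-10 (near rim) to 424 mm. The shaker's housing starts at y = 120 mm.
- near_rim: The tray's near rim, at its end away from the shaker: an upright plastic strip right across the tray, 4 mm thick, 12 mm above the floor, that slides stiffly in short guides at the tray's sides. Origin at the middle of the guides, at the station's height; axes as the station's. The strip's inner face is somewhere from y = -10 to 10 mm here: find it by feel. It does not yield to 10 N.
- tube_rack: A small empty red tube rack, 124 x 75 x 70 mm, standing on the bench; leave alone. Origin at the middle of its underside.
- carton: A white carton, 60 x 60 x 105 mm, standing on the bench; leave alone. Origin at the middle of its underside.
- reagent: A white jar with a blue cap, 54 mm across, 100 mm tall, standing on the bench; leave alone. Origin at the middle of its underside.
- guard_edge (a point): Middle of the lower edge of the guard, 70 mm above the station's origin; axes as the station's. The guard is a clear panel 5 mm thick (9 mm at the edge trim) in the plane y = 0, as wide as the tray, 126 mm high, between posts at x = -146 and 146 mm. Behind it the shaker's platform (from y = 78 mm, 131 mm up) overhangs, so that no gripper fits in from above.

How it is judged:
By the outcome, as a careful person would: the job done as asked, in the order asked, and still so for the second after the job is handed in, with the robot touching nothing.
It also fails if it takes over 61 s, if anything falls off the work surface, if the arm or the gripper's body presses on something with over 40 N, if the wrist force passes 120 N, or if a joint passes its speed limit or range.

ROBOT

A 6-joint arm with a two-finger parallel gripper is mounted at the origin on the work surface. World frame = base frame: x ahead of the robot, y to its left, z up, the work surface at z = 0. Lengths are in m, angles in rad, forces in N, time in s.
With the tool pointing down it reaches from about 0.25 to 0.775 m from the base axis. Payload 4 kg.
Tool frame: the origin (TCP) lies at the centre of the arm's flange, where the gripper is bolted on; the fingertips stand 199 mm ahead of it and the grasp point (between the pads) lies 180 mm ahead of it; z points along the fingers, y is the line along which they close (so a half turn about z gives the same grasp; the last joint's range is limited). The gripper opens to 94 mm and grips with 3 to 60 N. Pads are 16 mm wide; open, the fingers measure 119 mm over their backs; the gripper's body (75 mm by 177 mm) begins 78 mm behind the grasp point.
Start: joints at [1.182, 0.087, 1.371, -0, 1.684, -0.103], TCP at [0.155, 0.528, 0.405] pointing down, gripper open.
Joint ranges: [-3.1, 3.1], [-0.76, 2.03], [0.27, 2.55], [-1.08, 4.22], [0.17, 2.65], [-2.57, 2.57]. Speed limits (rad/s): [2.79, 2.79, 3.14, 3.14, 3.14, 3.14].

INTERFACE

Orientations are given as [roll, pitch, yaw] about the fixed x, y, z axes, in that order (R = Rz(yaw) Ry(pitch) Rx(roll)).
In Python, from rig import arm, eyes gives the robot as it stands.
- The arm moves only by the tool carry_out, never from a script. Its argument "deltas" is a list of rows, each a list of 3 entries, a list of its own where there are three numbers: the turn, a rotation vector about the tool's x, y, z in degrees, then the shift along the tool's x, y, z in mm, then the closure in counts, from 0 (fully open) to 255 (shut). In form: [[[wx, wy, wz], [x, y, z], jaw], ...]. A call has 1 to 8 rows; each row is the pose to reach, as a shift and turn from the pose commanded when the call began, along the tool's axes at that moment; what a row does not reach only later rows make up. A row lasts 1/12 s, in which the tool goes at most 41.7 mm and 7.16 degrees, less where a joint would pass 70% of its speed; a pose out of reach is approached as far as the arm can. A call with a gripper value outside its range is refused whole. The fingers move at their own pace and stop on an object; "squeeze" is the grip in N (left out, the last holds). Time passes only in rows, so rows that repeat a pose let the fingers close. It gives the time, the measured TCP pose, the force, the opening and the grip force at its end, in the units of the state.
- arm.read_state(): the state, without advancing time (a new reading comes with each control period).
- eyes.read_camera(name): name is "scene" or "top" or "wrist"; returns the picture (384x512x3 uint8, blue, green, red); there is no depth.
- eyes.camera_params(name): a dict with "mtx" (3x3 intrinsics, pixels), "rvec" (rotation vector, rad) and "tvec" (3), from world to camera coordinates, as OpenCV has them; the wrist camera has in their place "T_tool_cam" (4x4, takes a point from camera to tool coordinates, whose origin is the TCP and whose axes are the flange's). Camera axes: x right, y down, z forward; pixel columns grow to the right and rows downward; lengths in m; the calibration is good to about 2 mm. A picture is of the moment at which its call begins: read the wrist's pose just before it. camera_params takes no time and is no camera call.
- arm.sign_off(): hands the job in; it is judged then, once.
The state is a dict: "time_s": time; "qpos": joint angles; "qd": joint speeds; "joint_torque": joint torques, N m; "ee_pos": TCP position; "tcp_rot": TCP orientation; "contact_force": force on the tool from outside, world axes, zero at the start; "torque": the same for the moment, N m; "width": finger opening in m; "gripper_force": force on a finger pad.
Only numpy, scipy, OpenCV 4.12 (cv2) and the standard library are available. Lean on these libraries where they do the work, as an engineer would, in place of code of your own. Each camera call takes 0.05 s, during which the arm holds its last target. There are 200 camera calls.

## Working session

There is one attempt and no reset: what is moved stays moved. The work goes in short steps, Python scripts to look and compute and a tool call to move; the robot and the scene stay as the last step left them, time stands still between calls to the robot, and variables do not carry over. Pictures are saved under pics/ and viewed, at most 10 in all, crops included, and the job is handed in when it is done.

Besides the shell and the picture viewer there is one more tool, called after ">>>" as name(argument=value, ...), one argument or row to a line, values as JSON. carry_out: Moves the arm, as the interface text tells. Its arguments: {"type":"object","properties":{"deltas":{"type":"array"},"squeeze":{"type":"number"}},"required":["deltas"]}

```bash
mkdir -p pics; ls
python3 - <<'E'
from rig import arm, eyes
import cv2, numpy as np
s=arm.read_state(); print(s)
a=eyes.read_camera("scene"); b=eyes.read_camera("top")
for n in("scene","top","wrist"): print(n,eyes.camera_params(n))
cv2.imwrite("pics/scene0.png",a); cv2.imwrite("pics/top0.png",b)
E
```

```text
pics
{'time_s': 0.0, 'qpos': array([ 1.18185965e+00,  8.79103158e-02,  1.37224141e+00,  6.99196750e-06,
        1.68359833e+00, -1.03075911e-01]), 'qd': array([-4.75272665e-05,  4.38481096e-04,  1.72514554e-03, -2.27312676e-04,
       -4.13059183e-04,  6.83121096e-05]), 'joint_torque': array([ 2.27771932e-03, -3.40190077e+01, -3.02425897e+01,  7.17856293e-02,
        3.30553099e-02, -1.24079506e-04]), 'ee_pos': array([0.15503507, 0.52756987, 0.40353466]), 'tcp_rot': array([-3.13944742e+00, -2.28894557e-04,  2.85573242e+00]), 'contact_force': array([ 0.20965367, -0.84015624,  0.07237027]), 'torque': array([ 0.01774721,  0.00547573, -0.00740519]), 'gripper_force': 0.0, 'width': 0.09384749635147084}
scene {'mtx': array([[359.05136102,   0.        , 258.23350732],
       [  0.        , 359.05136102, 196.75879684],
       [  0.        ,   0.        ,   1.        ]]), 'rvec': array([ 2.22189736,  0.75041002, -0.3142767 ]), 'tvec': array([-0.36348198, -0.25021317,  1.25252119])}
top {'mtx': array([[400.74618614,   0.        , 258.38381146],
       [  0.        , 400.74618614, 198.20535786],
       [  0.        ,   0.        ,   1.        ]]), 'rvec': array([ 2.23174824, -2.17728791,  0.10405187]), 'tvec': array([-0.18642905,  0.54573122,  1.16806914])}
wrist {'mtx': array([[313.67240934,   0.        , 260.28085753],
       [  0.        , 313.67240934, 191.96121007],
       [  0.        ,   0.        ,   1.        ]]), 'T_tool_cam': array([[ 1.12759340e-04, -9.64561295e-01, -2.63858857e-01,
         7.65651302e-02],
       [ 9.99999856e-01, -2.95744982e-05,  5.35459534e-04,
         1.28181305e-03],
       [-5.24287035e-04, -2.63858879e-01,  9.64561153e-01,
         1.99175797e-02],
       [ 0.00000000e+00,  0.00000000e+00,  0.00000000e+00,
         1.00000000e+00]])}
```

View pics/scene0.png

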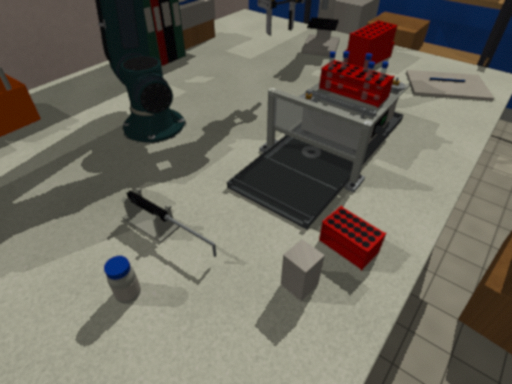

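View pics/top0.png

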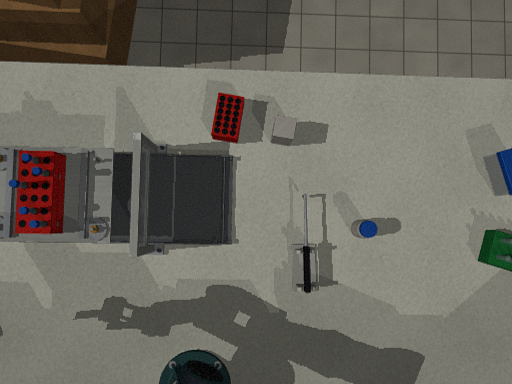

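The scene view shows the washer at about (312,152) behind the guard, the rod in its cradle (grip at (148,206), hook at (213,250)), the rack and the carton. The top view shows the tray's near rim at u≈232, the guard at u≈140, the grip at (307,268) and the hook at (306,196).

```bash
cat > h.py <<'E'
import cv2, numpy as np
from scipy.spatial.transform import Rotation as R
from rig import arm, eyes
def cam(n, s=None):
    p=eyes.camera_params(n)
    if n=="wrist":
        T=np.eye(4); T[:3,:3]=R.from_euler('xyz',s["tcp_rot"]).as_matrix(); T[:3,3]=s["ee_pos"]
        return p["mtx"],T@p["T_tool_cam"]
    C=np.eye(4); C[:3,:3]=cv2.Rodrigues(p["rvec"])[0]; C[:3,3]=p["tvec"]
    return p["mtx"],np.linalg.inv(C)
def ray(c,uv,z):
    K,T=c; d=T[:3,:3]@np.linalg.solve(K,[uv[0],uv[1],1.]); o=T[:3,3]
    return o+d*(z-o[2])/d[2]
def proj(c,P):
    K,T=c; q=T[:3,:3].T@(np.asarray(P,float)-T[:3,3]); q=K@q; return q[:2]/q[2]
E
python3 - <<'E'
from h import *
np.set_printoptions(precision=4,suppress=True)
a=cv2.imread("pics/scene0.png"); b=cv2.imread("pics/top0.png")
t=cam("top"); s=cam("scene"); print(t[1][:3,3],s[1][:3,3],proj(t,[0,0,0]))
g=b[230:300,290:325].max(2)<45
ys,xs=np.nonzero(g); print("grip blob",len(xs),xs.min()+290,xs.max()+290,ys.min()+230,ys.max()+230)
pts=np.c_[xs+290,ys+230].astype(np.float32); rr=cv2.minAreaRect(pts); print(rr)
for z,uv in((.076,rr[0]),(.062,(306,196)),(.02,(232,156)),(.02,(231,243)),(.02,(118,243))): print(uv,ray(t,uv,z))
print("washer scene",ray(s,(312,152),.012))
o1=cv2.resize(a[70:230,215:415],None,fx=4,fy=3.75,interpolation=cv2.INTER_CUBIC)
o2=cv2.resize(b[120:265,100:325],None,fx=3.5,fy=3.5,interpolation=cv2.INTER_CUBIC)
cv2.imwrite("pics/c1.png",o1);cv2.imwrite("pics/c2.png",o2)
E
```

```text
[ 0.4753 -0.1362  1.2052] [ 0.9401 -0.6491  0.677 ] [194.4229 385.4372]
grip blob 294 298 310 246 292
((304.0, 269.0), (46.0, 12.0), 90.0)
(304.0, 269.0) [ 0.3511 -0.3038  0.076 ]
(306, 196) [ 0.5574 -0.3082  0.062 ]
(232, 156) [ 0.674  -0.0913  0.02  ]
(231, 243) [ 0.4163 -0.0956  0.02  ]
(118, 243) [0.409  0.2328 0.02  ]
washer scene [0.526 0.186 0.012]
```

View pics/c1.png

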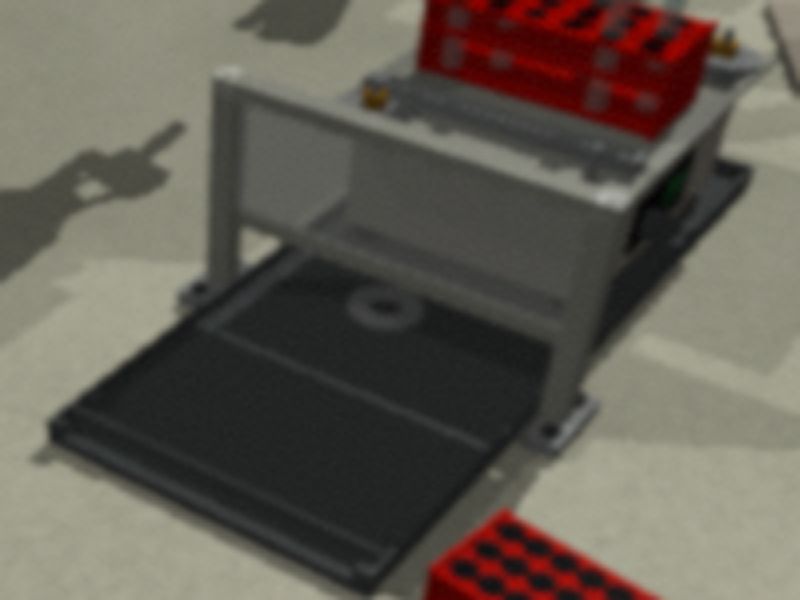

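View pics/c2.png

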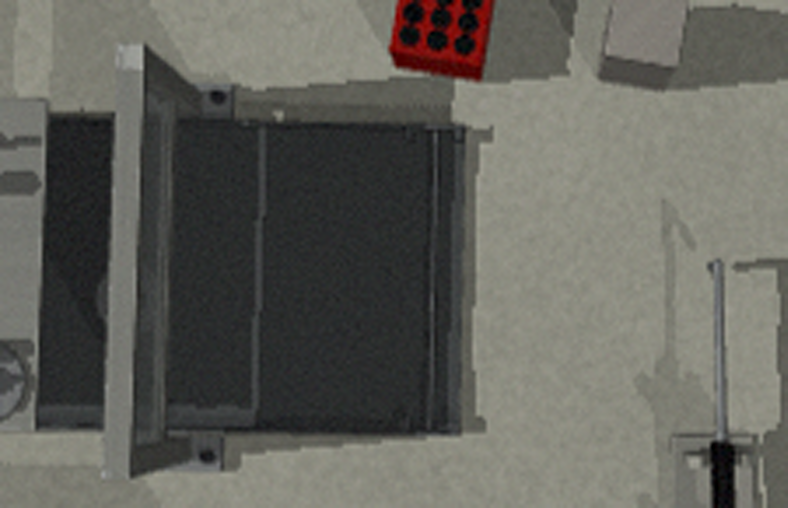

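The crops show the washer's centre at scene pixel (311,152). In the top view its edge peeks out left of the guard's top bar at (130,206), the feet bolts are at (162,148) and (159,250), and the strip's inner edge is at u≈223.

Run:
```python
from h import *
np.set_printoptions(precision=4,suppress=True)
t=cam("top"); s=cam("scene")
c2=lambda u,v:(100+u/3.5-.4,120+v/3.5-.4)
c1=lambda u,v:(215+u/4-.4,70+v/3.75-.4)
def T(n,u,v,z): print(n,ray(t,c2(u,v),z))
def S(n,u,v,z): print(n,ray(s,c1(u,v),z))
T("boltR",218,97,.005);T("boltL",207,455,.005)
S("boltNear",549,432,.005);S("boltFar",193,297,.005)
T("topbar a front",147,55,.2);T("topbar b front",130,470,.2)
T("stripin a",432,130,.02);T("stripin b",428,430,.02)
T("rim out a",466,128,.018);T("rim out b",460,432,.018)
T("tray side mid x+",300,126,.018);T("tray side x-",300,432,.018)
S("corner near",365,585,.018);S("corner left",52,428,.018)
for z in(.009,.012,.018): S("washer",385,307,z)
T("grip mid",723,518,.076);T("shaft start",722,445,.066);T("hook end",716,264,.066)
for z in (0,.1):
  print(ray(t,(368,229),z),ray(t,(284,130),z),ray(t,(228,118),z))
```

```text
boltR [0.6967 0.1201 0.005 ]
boltL [0.3914 0.1175 0.005 ]
boltNear [0.693  0.1283 0.005 ]
boltFar [0.3885 0.1134 0.005 ]
topbar a front [0.6897 0.1302 0.2   ]
topbar b front [0.3934 0.1298 0.2   ]
stripin a [ 0.671  -0.0647  0.02  ]
stripin b [ 0.4173 -0.0688  0.02  ]
rim out a [ 0.6739 -0.0935  0.018 ]
rim out b [ 0.4161 -0.0956  0.018 ]
tray side mid x+ [0.6715 0.0473 0.018 ]
tray side x- [0.4131 0.0382 0.018 ]
corner near [ 0.6766 -0.0965  0.018 ]
corner left [ 0.4204 -0.095   0.018 ]
washer [0.5198 0.19   0.009 ]
washer [0.5217 0.1862 0.012 ]
washer [0.5255 0.1787 0.018 ]
grip mid [ 0.3551 -0.3099  0.076 ]
shaft start [ 0.4127 -0.3096  0.066 ]
hook end [ 0.5597 -0.3023  0.066 ]
[ 0.4666 -0.5076  0.    ] [ 0.7621 -0.2468  0.    ] [ 0.7937 -0.0752  0.    ]
[ 0.4673 -0.4768  0.1   ] [ 0.7383 -0.2376  0.1   ] [ 0.7673 -0.0802  0.1   ]
```

```bash
cat >> h.py <<'E'
def go(x,y,z,yaw):
    s=arm.read_state(); A=R.from_euler('xyz',s["tcp_rot"]); B=R.from_euler('xyz',[np.pi,0,yaw])
    print("rot",np.round(np.degrees((A.inv()*B).as_rotvec()),2),"shift",np.round(1000*A.inv().apply(np.array([x,y,z])-s["ee_pos"]),1))
E
python3 - <<'E'
from h import *
go(.155,.528,.5,2.856)
go(.52,.11,.5,1.571)
E
```

```text
rot [-0.12 -0.01 -0.01] shift [  0.1   0.2 -96.4]
rot [-1.100e-01  7.000e-02  7.361e+01] shift [-467.9 -298.   -95.9]
```

>>> carry_out(
  deltas=[
    [[0,0,7],[0,0,-40],0],
    [[0,0,14],[0,0,-80],0],
    [[0,0,21],[-20,-13,-96],0],
    [[0,0,28],[-54,-34,-96],0],
    [[0,0,35],[-88,-56,-96],0],
    [[0,0,42],[-122,-78,-96],0],
    [[0,0,49],[-156,-99,-96],0],
    [[0,0,56],[-190,-121,-96],0],
  ],
)

```text
time_s: 0.77
ee_pos: [0.304, 0.3565, 0.5002]
tcp_rot: [-3.141, 0.0, 1.873]
contact_force: [0.3, 0.9, -0.6]
width: 0.0935
gripper_force: 0.0
```

```bash
python3 -c "
from h import *
print(arm.read_state()['ee_pos']); go(.52,.11,.5,1.571)"
```

```text
[0.30395091 0.35652963 0.50024241]
rot [-2.000e-02  1.000e-02  1.731e+01] shift [-2.997e+02  1.329e+02  2.000e-01]
```

>>> carry_out(
  deltas=[
    [[0,0,6],[-38,17,0],0],
    [[0,0,12],[-76,34,0],0],
    [[0,0,17],[-114,51,0],0],
    [[0,0,17],[-152,68,0],0],
    [[0,0,17],[-190,84,0],0],
    [[0,0,17],[-228,101,0],0],
    [[0,0,17],[-266,118,0],0],
    [[0,0,17],[-300,133,0],0],
  ],
)

```text
time_s: 1.43
ee_pos: [0.5221, 0.1101, 0.5]
tcp_rot: [-3.141, 0.0, 1.581]
contact_force: [0.1, 0.3, 0.5]
width: 0.0943
gripper_force: 0.0
```

>>> carry_out(
  deltas=[
    [[0,0,0],[0,0,0],0],
    [[0,0,0],[0,0,0],0],
  ],
)

```text
time_s: 1.6
ee_pos: [0.522, 0.1109, 0.4991]
tcp_rot: [-3.138, -0.0, 1.578]
contact_force: [-0.2, 0.5, -0.5]
width: 0.094
gripper_force: 0.0
```

Run:
```python
from h import *
s=arm.read_state(); w=eyes.read_camera("wrist"); print(s["ee_pos"],s["tcp_rot"])
c=cam("wrist",s); np.save("w1.npy",np.r_[s["ee_pos"],s["tcp_rot"]])
print(proj(c,[.522,.186,.012]))
cv2.imwrite("pics/w1.png",w)
cv2.imwrite("pics/w1b.png",cv2.resize(w,(768,576),interpolation=cv2.INTER_CUBIC))
```

```text
[0.52199219 0.11085243 0.49913952] [-3.13847338e+00 -9.46035621e-05  1.57812016e+00]
[261.27346171 108.37218745]
```

View pics/w1b.png

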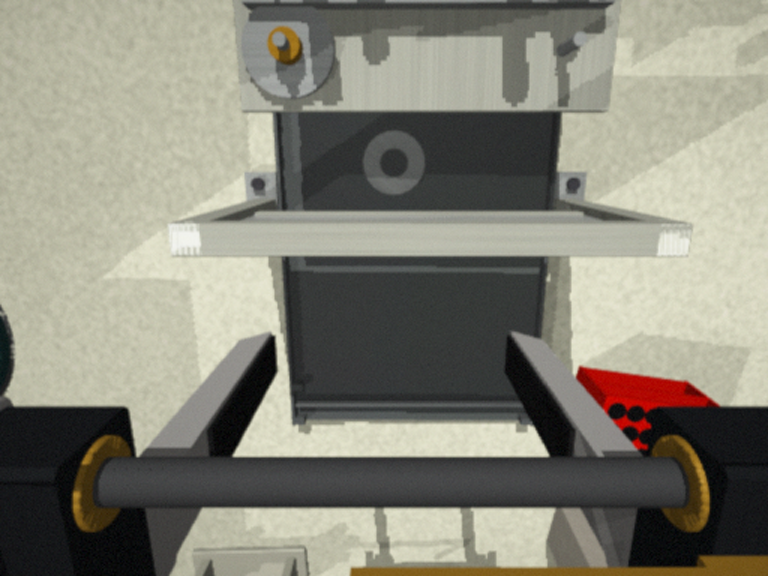

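The wrist picture shows the whole washer at (394,162) of the 768-wide view, bolts at (258,184) and (573,184), and the near strip at v≈403 with the outer end at v≈420.

Run:
```python
from h import *
np.set_printoptions(precision=4,suppress=True)
p=np.load("w1.npy"); c=cam("wrist",dict(ee_pos=p[:3],tcp_rot=p[3:]))
W=lambda u,v,z:ray(c,((u+.5)/1.5-.5,(v+.5)/1.5-.5),z)
for n,u,v,z in(("washer",394,162,.015),("boltL",258,184,.006),("boltR",573,184,.006),("trayL far",277,113,.02),("trayR far",560,113,.02),("trayL mid",286,257,.02),("trayR mid",547,257,.02),("strip top inner L",298,402,.02),("strip top inner R",527,402,.02),("outL",297,421,.02),("outR",523,419,.02),("guardtop front",430,256,.2),("guardtop rear",430,212,.2)): print(n,W(u,v,z))
# triangulate washer from wrist+scene
s=cam("scene")
def lst(rays):
    A=np.zeros((3,3));b=np.zeros(3)
    for (K,T),uv in rays:
        d=T[:3,:3]@np.linalg.solve(K,[*uv,1]);d/=np.linalg.norm(d);M=np.eye(3)-np.outer(d,d);A+=M;b+=M@T[:3,3]
    return np.linalg.solve(A,b)
print(lst([(c,(262.5,107.8)),(s,(310.9,151.5))]))
```

```text
washer [0.5237 0.1868 0.015 ]
boltL [0.3902 0.1648 0.006 ]
boltR [0.6998 0.1672 0.006 ]
trayL far [0.4158 0.2295 0.02  ]
trayR far [0.6756 0.2314 0.02  ]
trayL mid [0.4172 0.0948 0.02  ]
trayR mid [0.6765 0.0968 0.02  ]
strip top inner L [ 0.422  -0.0652  0.02  ]
strip top inner R [ 0.67  -0.063  0.02 ]
outL [ 0.4199 -0.0883  0.02  ]
outR [ 0.6673 -0.0836  0.02  ]
guardtop front [0.5452 0.1329 0.2   ]
guardtop rear [0.5444 0.1592 0.2   ]
[0.5229 0.1864 0.0122]
```

```bash
python3 -c "
from h import *
go(.375,-.309,.36,.04)"
```

```text
rot [-1.200e-01  7.000e-02  8.826e+01] shift [-419.7 -149.9  139.9]
```

>>> carry_out(
  deltas=[
    [[0,0,6],[-30,-10,0],0],
    [[0,0,12],[-60,-21,0],0],
    [[0,0,18],[-90,-32,0],0],
    [[0,0,24],[-120,-43,0],0],
    [[0,0,30],[-150,-54,0],0],
    [[0,0,36],[-180,-64,0],0],
    [[0,0,42],[-210,-75,0],0],
    [[0,0,48],[-240,-86,0],0],
  ],
)

```text
time_s: 2.32
ee_pos: [0.4363, -0.1278, 0.5012]
tcp_rot: [3.141, -0.001, 0.742]
contact_force: [1.1, -0.9, -0.0]
width: 0.0943
gripper_force: 0.0
```

```bash
python3 -c "
from h import *
print(arm.read_state()['qpos']);go(.375,-.309,.36,.04)"
```

```text
[-4.09985019e-01 -1.25119355e-01  1.39000314e+00  6.72012015e-04
  1.87568154e+00  4.18791155e-01]
rot [ 2.000e-02 -7.000e-02  4.023e+01] shift [-167.8   92.   141. ]
```

>>> carry_out(
  deltas=[
    [[0,0,6],[-25,14,20],0],
    [[0,0,12],[-50,28,40],0],
    [[0,0,18],[-75,42,60],0],
    [[0,0,24],[-100,56,80],0],
    [[0,0,30],[-125,70,100],0],
    [[0,0,36],[-150,84,120],0],
    [[0,0,40],[-168,92,141],0],
    [[0,0,40],[-168,92,141],0],
  ],
)

```text
time_s: 2.98
ee_pos: [0.3747, -0.3102, 0.3549]
tcp_rot: [-3.136, 0.006, 0.042]
contact_force: [-0.8, 0.6, -0.9]
width: 0.0941
gripper_force: 0.0
```

>>> carry_out(
  deltas=[
    [[0,0,0],[0,0,0],0],
    [[0,0,0],[0,0,0],0],
  ],
)

```text
time_s: 3.15
ee_pos: [0.3768, -0.3086, 0.3608]
tcp_rot: [3.141, -0.002, 0.049]
contact_force: [0.3, -0.4, -0.1]
width: 0.0941
gripper_force: 0.0
```

Run:
```python
from h import *
s=arm.read_state(); w=eyes.read_camera("wrist"); print(s["ee_pos"],s["tcp_rot"],s["contact_force"])
np.save("w2.npy",np.r_[s["ee_pos"],s["tcp_rot"]])
cv2.imwrite("pics/w2.png",w)
cv2.imwrite("pics/w2b.png",cv2.resize(w,(768,576),interpolation=cv2.INTER_CUBIC))
```

```text
[ 0.37681952 -0.30863054  0.36078564] [ 3.14127359e+00 -1.62610599e-03  4.87621774e-02] [ 0.31092888 -0.39327209 -0.0794651 ]
```

View pics/w2b.png

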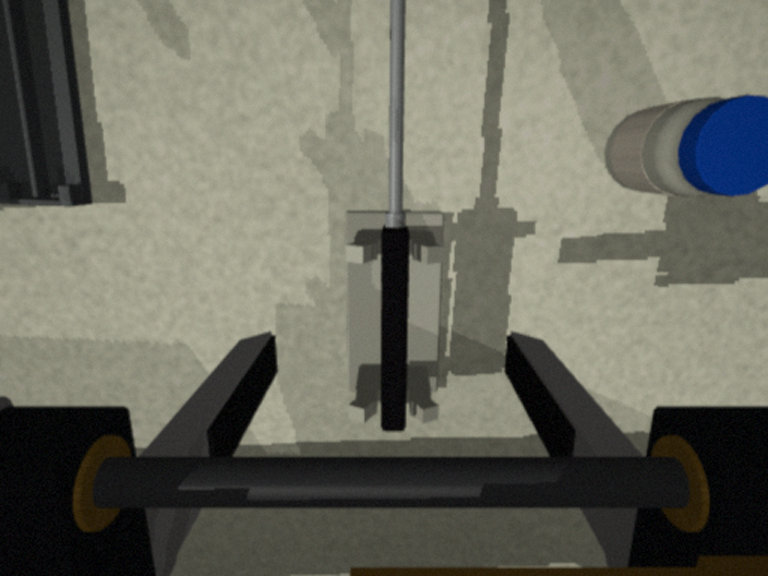

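The wrist picture shows the grip from (396,228) down to (394,430) and the shaft running up to (398,0), centred between the fingers.

Run:
```python
from h import *
np.set_printoptions(precision=4,suppress=True)
p=np.load("w2.npy"); c=cam("wrist",dict(ee_pos=p[:3],tcp_rot=p[3:]))
W=lambda u,v,z:ray(c,((u+.5)/1.5-.5,(v+.5)/1.5-.5),z)
w=cv2.imread("pics/w2b.png"); 
for v in(250,300,350,400):
    x=np.nonzero(w[v,370:425].max(1)<50)[0]+370; print(v,x.min(),x.max(),W((x.min()+x.max())/2,v,.076))
f=W(396,228,.076);r=W(394,430,.076);m=(f+r)/2
print(f,r,m,np.linalg.norm(f-r),"shaft",W(398,5,.066),W(396.5,200,.066))
d=(f-r)/np.linalg.norm(f-r); g=m+.02*d
yaw=np.arctan2(d[1],d[0]); print(yaw); go(g[0],g[1],.062+.18,yaw)
```

```text
250 381 408 [ 0.4047 -0.3083  0.076 ]
300 382 406 [ 0.375  -0.3095  0.076 ]
350 382 406 [ 0.3435 -0.3111  0.076 ]
400 381 406 [ 0.31   -0.3125  0.076 ]
[ 0.4173 -0.3085  0.076 ] [ 0.2889 -0.3138  0.076 ] [ 0.3531 -0.3112  0.076 ] 0.12851300285666076 shaft [ 0.5321 -0.3037  0.066 ] [ 0.4321 -0.3081  0.066 ]
0.04194658506376921
rot [ 0.09 -0.14  0.4 ] shift [ -4.2   1.3 119.4]
```

>>> carry_out(
  deltas=[
    [[0,0,0.4],[-4,1,25],0],
    [[0,0,0.4],[-4,1,55],0],
    [[0,0,0.4],[-4,1,85],0],
    [[0,0,0.4],[-4,1,105],0],
    [[0,0,0.4],[-4,1,119],0],
    [[0,0,0.4],[-4,1,119],0],
    [[0,0,0.4],[-4,1,119],0],
  ],
)

```text
time_s: 3.78
ee_pos: [0.373, -0.3103, 0.2416]
tcp_rot: [3.141, -0.001, 0.041]
contact_force: [-0.0, 0.6, 0.1]
width: 0.094
gripper_force: 0.0
```

>>> carry_out(
  deltas=[
    [[0,0,0],[0,0,0],255],
    [[0,0,0],[0,0,0],255],
    [[0,0,0],[0,0,0],255],
    [[0,0,0],[0,0,0],255],
    [[0,0,0],[0,0,0],255],
    [[0,0,0],[0,0,0],255],
    [[0,0,0],[0,0,0],255],
    [[0,0,0],[0,0,0],255],
  ],
  squeeze=50,
)

```text
time_s: 4.45
ee_pos: [0.3721, -0.3112, 0.2406]
tcp_rot: [-3.141, 0.0, 0.039]
contact_force: [0.5, 0.2, -0.2]
width: 0.0442
gripper_force: 0.0
```

>>> carry_out(
  deltas=[
    [[0,0,0],[0,0,0],255],
    [[0,0,0],[0,0,0],255],
    [[0,0,0],[0,0,0],255],
    [[0,0,0],[0,0,0],255],
    [[0,0,0],[0,0,0],255],
    [[0,0,0],[0,0,0],255],
    [[0,0,0],[0,0,0],255],
  ],
)

```text
time_s: 5.03
ee_pos: [0.3722, -0.3112, 0.2406]
tcp_rot: [-3.141, 0.0, 0.039]
contact_force: [-0.2, 0.0, -0.2]
width: 0.0156
gripper_force: 50.0
```

>>> carry_out(
  deltas=[
    [[0,0,0],[0,0,-10],255],
    [[0,0,0],[0,0,-30],255],
    [[0,0,0],[0,0,-60],255],
    [[0,0,0],[0,0,-90],255],
    [[0,0,0],[0,0,-115],255],
    [[0,0,0],[0,0,-130],255],
    [[0,0,0],[0,0,-130],255],
  ],
)

```text
time_s: 5.62
ee_pos: [0.3726, -0.3116, 0.3755]
tcp_rot: [3.135, -0.006, 0.039]
contact_force: [0.7, 0.2, -2.3]
width: 0.0157
gripper_force: 50.0
```

```bash
python3 -c "
from h import *
go(.524,-.131,.371,1.577)"
```

```text
rot [ 5.400e-01  2.000e-02 -8.813e+01] shift [ 158.3 -174.6    4.3]
```

>>> carry_out(
  deltas=[
    [[0,0,-5],[9,-10,0],255],
    [[0,0,-11],[20,-22,0],255],
    [[0,0,-17],[31,-34,0],255],
    [[0,0,-23],[42,-46,0],255],
    [[0,0,-29],[53,-58,0],255],
    [[0,0,-35],[64,-70,0],255],
    [[0,0,-41],[75,-82,0],255],
    [[0,0,-47],[86,-94,0],255],
  ],
)

```text
time_s: 6.28
ee_pos: [0.4546, -0.2131, 0.3688]
tcp_rot: [-3.138, 0.001, 0.864]
contact_force: [0.6, 0.5, -1.8]
width: 0.0154
gripper_force: 50.0
```

```bash
python3 -c "
from h import *
go(.524,-.131,.371,1.577)"
```

```text
rot [-1.900e-01 -4.000e-02 -4.083e+01] shift [107.5  -0.5  -2.3]
```

>>> carry_out(
  deltas=[
    [[0,0,-6],[16,0,0],255],
    [[0,0,-12],[32,0,0],255],
    [[0,0,-18],[48,0,0],255],
    [[0,0,-24],[64,0,0],255],
    [[0,0,-30],[80,0,0],255],
    [[0,0,-36],[96,0,0],255],
    [[0,0,-41],[107,0,0],255],
    [[0,0,-41],[107,0,0],255],
  ],
)

```text
time_s: 6.95
ee_pos: [0.525, -0.1314, 0.3686]
tcp_rot: [-3.139, -0.002, 1.579]
contact_force: [0.2, -0.5, -1.8]
width: 0.016
gripper_force: 50.0
```

>>> carry_out(
  deltas=[
    [[0,0,0],[0,0,20],255],
    [[0,0,0],[0,0,50],255],
    [[0,0,0],[0,0,80],255],
    [[0,0,0],[0,0,110],255],
    [[0,0,0],[0,0,120],255],
    [[0,0,0],[0,0,120],255],
    [[0,0,0],[0,0,120],255],
  ],
)

```text
time_s: 7.53
ee_pos: [0.5242, -0.1332, 0.2506]
tcp_rot: [-3.141, -0.0, 1.573]
contact_force: [-0.7, 0.0, -1.4]
width: 0.0157
gripper_force: 50.0
```

Run:
```python
from h import *
s=arm.read_state();a=eyes.read_camera("scene"); b=eyes.read_camera("top"); print(s["ee_pos"],s["tcp_rot"],s["contact_force"])
go(.524,-.131,.2406-.062+.042+.018,1.577)
cv2.imwrite("pics/s3.png",a);cv2.imwrite("pics/t3.png",b)
R0=R.from_euler('xyz',s["tcp_rot"])
for zo in(0,.042): 
    P=s["ee_pos"]+R0.apply([.191,0,.1786+zo]); print(P,proj(cam("scene"),P),proj(cam("top"),P))
o=np.hstack([cv2.resize(a[120:220,225:345],(480,400),interpolation=cv2.INTER_CUBIC),cv2.resize(b[150:250,130:210],(320,400),interpolation=cv2.INTER_CUBIC)])
cv2.imwrite("pics/c3.png",o)
```

```text
[ 0.52418005 -0.13319613  0.25057739] [-3.14054826e+00 -3.06776513e-04  1.57337064e+00] [-0.67426991  0.01059775 -1.35686982]
rot [ 0.23  0.08 -0.18] shift [ 2.4 -1.1 14.4]
[0.52350169 0.05785754 0.07203609] [290.06196023 155.63977969] [176.80368357 204.4073418 ]
[0.52345779 0.05787031 0.03003611] [289.05131514 167.37203712] [179.2554825  205.09622167]
```

View pics/c3.png

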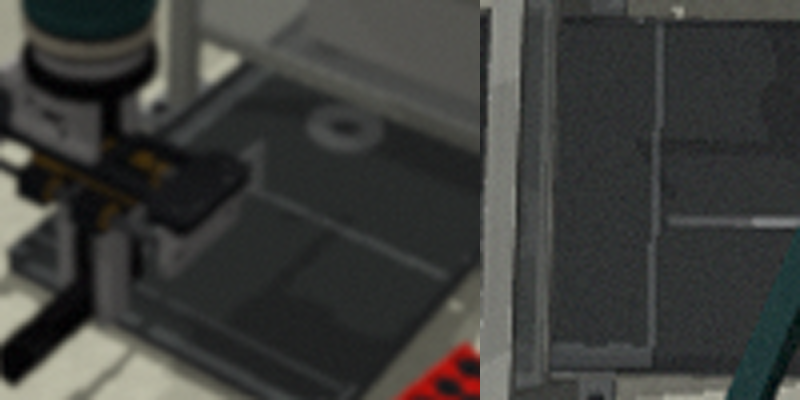

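The scene crop shows the hook leg at about px (289.5,157–167), right where kinematics predict it. The washer is ahead of it and the shaft is in line.

>>> carry_out(
  deltas=[
    [[0,0,0],[0,0,6],255],
    [[0,0,0],[0,0,12],255],
    [[0,0,0],[12,0,12],255],
    [[0,0,0],[24,0,12],255],
    [[0,0,0],[36,0,12],255],
    [[0,0,0],[48,0,12],255],
    [[0,0,0],[60,0,12],255],
    [[0,0,0],[60,0,12],255],
  ],
)

```text
time_s: 8.3
ee_pos: [0.524, -0.0701, 0.2388]
tcp_rot: [3.141, -0.001, 1.578]
contact_force: [0.1, 0.8, -2.6]
width: 0.0159
gripper_force: 50.0
```

Run:
```python
from h import *
s=arm.read_state();print(s["ee_pos"],s["tcp_rot"],s["contact_force"],s["torque"])
R0=R.from_euler('xyz',s["tcp_rot"]); print(s["ee_pos"]+R0.apply([.191,0,.2206]))
go(.523,.187-.191,.2386,1.575)
```

```text
[ 0.52404785 -0.07009064  0.23880672] [ 3.14149051e+00 -1.39683654e-03  1.57785601e+00] [ 0.13516006  0.83852409 -2.61053216] [-0.16776734  0.03115938  0.01168143]
[0.52271982 0.1212127  0.01847373]
rot [ 0.01 -0.08  0.16] shift [66.1 -0.6  0.3]
```

>>> carry_out(
  deltas=[
    [[0,0,0],[8,0,0],255],
    [[0,0,0],[16,0,0],255],
    [[0,0,0],[26,0,0],255],
    [[0,0,0],[36,0,0],255],
    [[0,0,0],[46,0,0],255],
    [[0,0,0],[57,0,0],255],
    [[0,0,0],[66,0,0],255],
    [[0,0,0],[66,0,0],255],
  ],
)

```text
time_s: 8.97
ee_pos: [0.5238, -0.005, 0.2386]
tcp_rot: [-3.141, -0.001, 1.577]
contact_force: [0.4, 0.2, -1.8]
width: 0.0158
gripper_force: 50.0
```

Run:
```python
from h import *
s=arm.read_state();a=eyes.read_camera("scene"); print(s["ee_pos"],s["tcp_rot"],s["contact_force"],s["torque"])
R0=R.from_euler('xyz',s["tcp_rot"])
for zo in(0,.042): 
    P=s["ee_pos"]+R0.apply([.191,0,.1786+zo]); print(P,proj(cam("scene"),P))
cv2.imwrite("pics/s4.png",a);cv2.imwrite("pics/c4.png",cv2.resize(a[110:190,255:362],(800,600),interpolation=cv2.INTER_CUBIC))
```

```text
[ 0.5237647  -0.0050374   0.23862478] [-3.14145000e+00 -1.01334938e-03  1.57670476e+00] [ 0.38309701  0.16160648 -1.84633206] [-0.08837741  0.06061128 -0.00795794]
[0.52260965 0.18614    0.06021843] [312.80427527 138.65623175]
[0.5226034  0.18618252 0.01821845] [311.30111651 149.94981272]
```

View pics/c4.png

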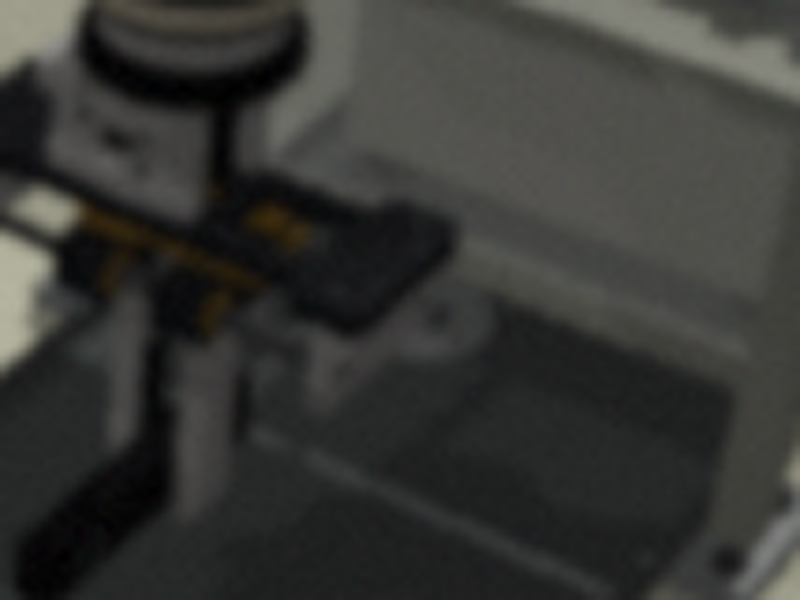

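The scene crop shows the washer at about (440,318) with the leg at its hole and the shaft below the guard edge. Forces are unchanged, so I'm lowering in small steps.

>>> carry_out(
  deltas=[
    [[0,0,0],[1,0,2],255],
    [[0,0,0],[1,0,4],255],
    [[0,0,0],[1,0,6],255],
    [[0,0,0],[1,0,6],255],
  ],
)

```text
time_s: 9.35
ee_pos: [0.5236, -0.0063, 0.2319]
tcp_rot: [-3.14, -0.0, 1.574]
contact_force: [0.1, -0.6, -2.1]
width: 0.0156
gripper_force: 50.0
```

>>> carry_out(
  deltas=[
    [[0,0,0],[0,0,1],255],
    [[0,0,0],[0,0,2],255],
    [[0,0,0],[0,0,2],255],
  ],
)

```text
time_s: 9.6
ee_pos: [0.5239, -0.0062, 0.2307]
tcp_rot: [3.141, 0.0, 1.574]
contact_force: [0.4, -0.6, -1.6]
width: 0.0154
gripper_force: 50.0
```

```bash
cat > st.py <<'E'
from h import *
np.set_printoptions(precision=4,suppress=True)
s=arm.read_state();print(s["ee_pos"],s["tcp_rot"],s["contact_force"],s["torque"])
R0=R.from_euler('xyz',s["tcp_rot"]); print("tip",s["ee_pos"]+R0.apply([.191,0,.2206]))
E
python3 st.py
```

```text
[ 0.5239 -0.0062  0.2307] [3.1414 0.     1.5743] [ 0.4388 -0.5842 -1.6174] [-0.0397  0.0169  0.0115]
tip [0.5233 0.1848 0.0101]
```

>>> carry_out(
  deltas=[
    [[0,0,0],[0,0,1],255],
    [[0,0,0],[0,0,2],255],
    [[0,0,0],[0,0,2],255],
    [[0,0,0],[0,0,2],255],
  ],
)

```text
time_s: 9.93
ee_pos: [0.5241, -0.0062, 0.2294]
tcp_rot: [3.14, 0.0, 1.574]
contact_force: [-0.9, -2.4, 2.1]
width: 0.0159
gripper_force: 50.0
```

```bash
python3 st.py
```

```text
[ 0.5241 -0.0062  0.2294] [3.1402 0.0004 1.5745] [-0.8944 -2.4241  2.0933] [0.085  0.1762 0.106 ]
tip [0.5237 0.1848 0.0087]
```

>>> carry_out(
  deltas=[
    [[0,0,0],[0,0,-1],255],
    [[0,0,0],[0,0,-1.5],255],
    [[0,0,0],[0,0,-1.5],255],
  ],
)

```text
time_s: 10.18
ee_pos: [0.5239, -0.0057, 0.2301]
tcp_rot: [3.141, -0.0, 1.575]
contact_force: [0.6, -1.0, 0.3]
width: 0.0156
gripper_force: 50.0
```

```bash
python3 st.py
```

```text
[ 0.5239 -0.0057  0.2301] [ 3.1414 -0.0003  1.5747] [ 0.5629 -1.0198  0.2843] [-0.0541  0.036   0.0004]
tip [0.5232 0.1853 0.0096]
```

>>> carry_out(
  deltas=[
    [[0,0,0],[0,0,-1],255],
    [[0,0,0],[0,0,-1],255],
    [[0,0,0],[0,0,-1],255],
  ],
)

```text
time_s: 10.43
ee_pos: [0.5237, -0.0056, 0.2307]
tcp_rot: [-3.141, -0.0, 1.575]
contact_force: [0.7, -0.1, -1.9]
width: 0.0158
gripper_force: 50.0
```

```bash
python3 st.py
```

```text
[ 0.5237 -0.0056  0.2307] [-3.1407 -0.0004  1.575 ] [ 0.7312 -0.1083 -1.852 ] [-0.0233  0.0603 -0.0616]
tip [0.5227 0.1855 0.0102]
```

>>> carry_out(
  deltas=[
    [[0,0,0],[-2,0,-0.5],255],
    [[0,0,0],[-5,0,-0.5],255],
    [[0,0,0],[-8,0,-0.5],255],
    [[0,0,0],[-12,0,-0.5],255],
    [[0,0,0],[-18,0,-0.5],255],
    [[0,0,0],[-24,0,-0.5],255],
    [[0,0,0],[-30,0,-0.5],255],
    [[0,0,0],[-36,0,-0.5],255],
  ],
)

```text
time_s: 11.1
ee_pos: [0.524, -0.0427, 0.2317]
tcp_rot: [-3.142, 0.0, 1.574]
contact_force: [-0.3, 0.8, -3.1]
width: 0.0157
gripper_force: 50.0
```

```bash
cat > wd.py <<'E'
import st
from h import *
a=eyes.read_camera("scene"); c=cam("scene"); P=st.s["ee_pos"]+st.R0.apply([.191,0,.2206])
print("tip px",proj(c,P), "washer px if hooked",proj(c,P+[0,.009,.004]))
import sys
cv2.imwrite(f"pics/{sys.argv[1]}.png",a)
u,v=proj(c,P).astype(int); cv2.imwrite(f"pics/{sys.argv[1]}c.png",cv2.resize(a[v-35:v+35,u-45:u+45],(720,560),interpolation=cv2.INTER_CUBIC))
E
python3 wd.py s5
```

```text
[ 0.524  -0.0427  0.2317] [-3.1416  0.      1.5744] [-0.3007  0.7927 -3.0875] [-0.0818  0.045  -0.0418]
tip [0.5233 0.1483 0.0111]
tip px [304.8703 157.6654] washer px if hooked [306.537  155.2252]
```

View pics/s5c.png

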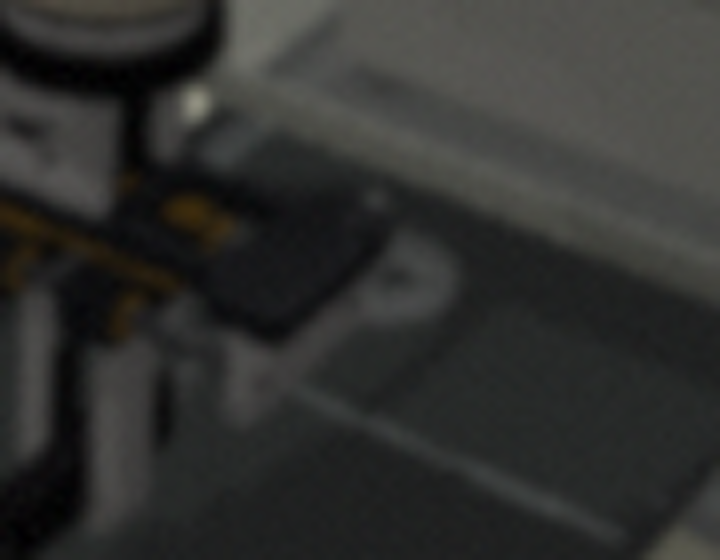

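Washer hole now at about px (309,156): it moved with the hook, so it is hooked. I'm continuing to pull.

>>> carry_out(
  deltas=[
    [[0,0,0],[-8,0,0],255],
    [[0,0,0],[-17,0,0],255],
    [[0,0,0],[-26,0,0],255],
    [[0,0,0],[-35,0,0],255],
    [[0,0,0],[-44,0,0],255],
    [[0,0,0],[-53,0,0],255],
    [[0,0,0],[-62,0,0],255],
    [[0,0,0],[-70,0,0],255],
  ],
)

```text
time_s: 11.82
ee_pos: [0.5243, -0.1129, 0.2317]
tcp_rot: [-3.142, -0.0, 1.574]
contact_force: [0.6, 0.7, -2.2]
width: 0.016
gripper_force: 50.0
```

>>> carry_out(
  deltas=[
    [[0,0,0],[-9,0,0],255],
    [[0,0,0],[-18,0,0],255],
    [[0,0,0],[-27,0,0],255],
    [[0,0,0],[-36,0,0],255],
    [[0,0,0],[-45,0,0],255],
    [[0,0,0],[-54,0,0],255],
    [[0,0,0],[-62,0,0],255],
    [[0,0,0],[-70,0,0],255],
  ],
)

```text
time_s: 12.48
ee_pos: [0.5245, -0.1827, 0.2316]
tcp_rot: [-3.142, -0.0, 1.575]
contact_force: [-0.6, 0.9, -1.8]
width: 0.0156
gripper_force: 50.0
```

```bash
python3 wd.py s6
```

```text
[ 0.5245 -0.1827  0.2316] [-3.1416 -0.0002  1.5746] [-0.6467  0.9191 -1.8231] [ 0.0754  0.0491 -0.0172]
tip [0.5238 0.0083 0.0111]
tip px [279.0715 181.2636] washer px if hooked [280.9358 178.5694]
```

>>> carry_out(
  deltas=[
    [[0,0,0],[-5,0,0],255],
    [[0,0,0],[-10,0,0],255],
    [[0,0,0],[-15,0,0],255],
    [[0,0,0],[-20,0,0],255],
    [[0,0,0],[-24,0,0],255],
    [[0,0,0],[-28,0,0],255],
    [[0,0,0],[-31,0,0],255],
    [[0,0,0],[-34,0,0],255],
  ],
)

```text
time_s: 13.2
ee_pos: [0.5247, -0.2162, 0.2316]
tcp_rot: [-3.142, -0.0, 1.575]
contact_force: [-0.1, 0.8, -3.2]
width: 0.0159
gripper_force: 50.0
```

>>> carry_out(
  deltas=[
    [[0,0,0],[-1,0,0],255],
    [[0,0,0],[-2,0,0],255],
    [[0,0,0],[-3,0,0],255],
    [[0,0,0],[-4,0,0],255],
  ],
)

```text
time_s: 13.53
ee_pos: [0.5247, -0.2198, 0.2316]
tcp_rot: [-3.142, -0.0, 1.575]
contact_force: [0.6, 0.5, -2.5]
width: 0.0156
gripper_force: 50.0
```

```bash
python3 st.py
```

```text
[ 0.5247 -0.2198  0.2316] [-3.1416 -0.0001  1.5749] [ 0.6308  0.4914 -2.5341] [-0.0864  0.0406 -0.0467]
tip [ 0.5239 -0.0288  0.0111]
```

>>> carry_out(
  deltas=[
    [[0,0,0],[-1,0,0],255],
    [[0,0,0],[-2,0,0],255],
    [[0,0,0],[-3,0,0],255],
    [[0,0,0],[-4,0,0],255],
    [[0,0,0],[-5,0,0],255],
    [[0,0,0],[-6,0,0],255],
  ],
)

```text
time_s: 14.03
ee_pos: [0.5247, -0.226, 0.2316]
tcp_rot: [3.142, -0.0, 1.575]
contact_force: [-0.2, -1.0, -3.3]
width: 0.0159
gripper_force: 50.0
```

>>> carry_out(
  deltas=[
    [[0,0,0],[-1,0,0],255],
    [[0,0,0],[-2,0,0],255],
  ],
)

```text
time_s: 14.2
ee_pos: [0.5248, -0.228, 0.2317]
tcp_rot: [3.142, -0.0, 1.575]
contact_force: [-0.2, 0.1, -2.1]
width: 0.0156
gripper_force: 50.0
```

>>> carry_out(
  deltas=[
    [[0,0,0],[-0.5,0,0],255],
    [[0,0,0],[-1,0,0],255],
    [[0,0,0],[-1.5,0,0],255],
  ],
)

```text
time_s: 14.45
ee_pos: [0.5247, -0.2294, 0.2316]
tcp_rot: [3.142, -0.0, 1.575]
contact_force: [0.1, 0.2, -2.2]
width: 0.0159
gripper_force: 50.0
```

>>> carry_out(
  deltas=[
    [[0,0,0],[-0.5,0,0],255],
    [[0,0,0],[-1,0,0],255],
  ],
)

```text
time_s: 14.62
ee_pos: [0.5247, -0.2304, 0.2316]
tcp_rot: [-3.142, -0.0, 1.575]
contact_force: [-0.3, 0.3, -2.1]
width: 0.0159
gripper_force: 50.0
```

>>> carry_out(
  deltas=[
    [[0,0,0],[-0.5,0,0],255],
    [[0,0,0],[-1,0,0],255],
  ],
)

```text
time_s: 14.78
ee_pos: [0.5248, -0.2314, 0.2316]
tcp_rot: [-3.142, -0.0, 1.575]
contact_force: [-0.8, 0.1, -3.6]
width: 0.0156
gripper_force: 50.0
```

>>> carry_out(
  deltas=[
    [[0,0,0],[-0.5,0,0],255],
    [[0,0,0],[-1,0,0],255],
  ],
)

```text
time_s: 14.95
ee_pos: [0.5248, -0.2324, 0.2316]
tcp_rot: [3.142, -0.0, 1.575]
contact_force: [1.2, 0.4, -2.4]
width: 0.0154
gripper_force: 50.0
```

>>> carry_out(
  deltas=[
    [[0,0,0],[-0.5,0,0],255],
    [[0,0,0],[-0.8,0,0],255],
  ],
)

```text
time_s: 15.12
ee_pos: [0.5248, -0.2332, 0.2317]
tcp_rot: [3.141, -0.0, 1.575]
contact_force: [-0.6, 0.5, -2.6]
width: 0.0156
gripper_force: 50.0
```

>>> carry_out(
  deltas=[
    [[0,0,0],[-0.4,0,0],255],
    [[0,0,0],[-0.8,0,0],255],
  ],
)

```text
time_s: 15.28
ee_pos: [0.5248, -0.234, 0.2316]
tcp_rot: [3.142, -0.0, 1.575]
contact_force: [-0.3, 0.4, -3.0]
width: 0.0157
gripper_force: 50.0
```

>>> carry_out(
  deltas=[
    [[0,0,0],[-0.4,0,0],255],
    [[0,0,0],[-0.8,0,0],255],
  ],
)

```text
time_s: 15.45
ee_pos: [0.5248, -0.2348, 0.2316]
tcp_rot: [3.142, -0.0, 1.575]
contact_force: [0.4, -0.1, -2.9]
width: 0.0152
gripper_force: 50.0
```

>>> carry_out(
  deltas=[
    [[0,0,0],[-0.4,0,0],255],
    [[0,0,0],[-0.8,0,0],255],
  ],
)

```text
time_s: 15.62
ee_pos: [0.5248, -0.2355, 0.2316]
tcp_rot: [-3.142, -0.001, 1.575]
contact_force: [-0.4, 1.9, -1.6]
width: 0.0158
gripper_force: 50.0
```

>>> carry_out(
  deltas=[
    [[0,0,0],[-0.4,0,0],255],
    [[0,0,0],[-0.4,0,0],255],
  ],
)

```text
time_s: 15.78
ee_pos: [0.5247, -0.2358, 0.2314]
tcp_rot: [-3.141, -0.001, 1.575]
contact_force: [-0.5, 1.6, -2.9]
width: 0.0159
gripper_force: 50.0
```

```bash
python3 wd.py s7
```

```text
[ 0.5247 -0.2358  0.2314] [-3.1412 -0.001   1.5747] [-0.5324  1.5938 -2.8865] [0.1627 0.0821 0.0388]
tip [ 0.5239 -0.0446  0.011 ]
tip px [268.1741 191.1696] washer px if hooked [270.1242 188.3662]
```

>>> carry_out(
  deltas=[
    [[0,0,0],[-0.5,0,0],255],
    [[0,0,0],[-0.5,0,0],255],
  ],
)

```text
time_s: 16.0
ee_pos: [0.5246, -0.2362, 0.2313]
tcp_rot: [-3.141, -0.001, 1.575]
contact_force: [-1.0, 2.6, -3.2]
width: 0.0154
gripper_force: 50.0
```

>>> carry_out(
  deltas=[
    [[0,0,0],[-0.4,0,0],255],
    [[0,0,0],[-0.4,0,0],255],
  ],
)

```text
time_s: 16.17
ee_pos: [0.5246, -0.2365, 0.2312]
tcp_rot: [-3.14, -0.002, 1.575]
contact_force: [-0.3, 3.3, -3.6]
width: 0.0156
gripper_force: 50.0
```

>>> carry_out(
  deltas=[
    [[0,0,0],[-0.4,0,0],255],
    [[0,0,0],[-0.8,0,0],255],
    [[0,0,0],[-0.8,0,0],255],
  ],
)

```text
time_s: 16.42
ee_pos: [0.5246, -0.2369, 0.231]
tcp_rot: [-3.14, -0.003, 1.575]
contact_force: [-1.1, 4.8, -2.9]
width: 0.0156
gripper_force: 50.0
```

>>> carry_out(
  deltas=[
    [[0,0,0],[0,0,0],255],
  ],
)

```text
time_s: 16.5
ee_pos: [0.5246, -0.2369, 0.231]
tcp_rot: [-3.14, -0.003, 1.575]
contact_force: [-0.7, 5.3, -3.1]
width: 0.0162
gripper_force: 50.0
```

Add a touch more, then hold.

>>> carry_out(
  deltas=[
    [[0,0,0],[-0.4,0,0],255],
    [[0,0,0],[-0.4,0,0],255],
    [[0,0,0],[-0.4,0,0],255],
  ],
)

```text
time_s: 16.75
ee_pos: [0.5246, -0.2371, 0.2309]
tcp_rot: [-3.14, -0.003, 1.575]
contact_force: [-1.1, 6.2, -3.0]
width: 0.0156
gripper_force: 50.0
```

>>> carry_out(
  deltas=[
    [[0,0,0],[0,0,0],255],
    [[0,0,0],[0,0,0],255],
    [[0,0,0],[0,0,0],255],
  ],
)

```text
time_s: 17.0
ee_pos: [0.5246, -0.2371, 0.231]
tcp_rot: [-3.14, -0.003, 1.575]
contact_force: [-0.9, 5.5, -2.6]
width: 0.0157
gripper_force: 50.0
```

>>> carry_out(
  deltas=[
    [[0,0,0],[0,0,0],255],
    [[0,0,0],[0,0,0],255],
    [[0,0,0],[0,0,0],255],
  ],
)

```text
time_s: 17.25
ee_pos: [0.5246, -0.2371, 0.2309]
tcp_rot: [-3.14, -0.003, 1.575]
contact_force: [-1.4, 6.4, -4.1]
width: 0.0162
gripper_force: 50.0
```

>>> carry_out(
  deltas=[
    [[0,0,0],[0,0,0],255],
    [[0,0,0],[0,0,0],255],
    [[0,0,0],[0,0,0],255],
    [[0,0,0],[0,0,0],255],
    [[0,0,0],[0,0,0],255],
    [[0,0,0],[0,0,0],255],
    [[0,0,0],[0,0,0],255],
  ],
)

```text
time_s: 17.83
ee_pos: [0.5246, -0.2371, 0.231]
tcp_rot: [-3.14, -0.003, 1.575]
contact_force: [-0.5, 5.8, -3.4]
width: 0.0156
gripper_force: 50.0
```

>>> carry_out(
  deltas=[
    [[0,0,0],[1,0,0],255],
    [[0,0,0],[2,0,0],255],
    [[0,0,0],[3.5,0,0],255],
    [[0,0,0],[5,0,0],255],
    [[0,0,0],[7,0,0],255],
    [[0,0,0],[7,0,0],255],
  ],
)

```text
time_s: 18.33
ee_pos: [0.525, -0.2313, 0.2323]
tcp_rot: [3.14, 0.001, 1.574]
contact_force: [0.5, -0.1, -2.1]
width: 0.0156
gripper_force: 50.0
```

>>> carry_out(
  deltas=[
    [[0,0,0],[0,0,-2],255],
    [[0,0,0],[0,0,-5],255],
    [[0,0,0],[0,0,-10],255],
    [[0,0,0],[0,0,-20],255],
    [[0,0,0],[0,0,-40],255],
    [[0,0,0],[0,0,-70],255],
    [[0,0,0],[0,0,-105],255],
    [[0,0,0],[0,0,-140],255],
  ],
)

```text
time_s: 19.0
ee_pos: [0.5244, -0.231, 0.3736]
tcp_rot: [-3.141, -0.0, 1.575]
contact_force: [-0.4, -0.9, -2.0]
width: 0.0154
gripper_force: 50.0
```

Run:
```python
from h import *
a=eyes.read_camera("scene");cv2.imwrite("pics/s8.png",a)
# washer search: bright blob on dark tray near rim
c=cam("scene"); u,v=proj(c,[.524,-.035,.014]).astype(int); print("expect",u,v)
p=a[v-14:v+14,u-18:u+18].max(2); 
for r in p[::2]: print(*r[::2])
go(.3722,-.3112,.371,.039)
```

```text
expect 270 188
42 42 42 41 42 41 40 40 41 43 41 40 41 41 42 42 42 41
39 43 40 42 40 41 39 41 38 43 42 41 41 41 41 41 40 40
41 39 41 41 43 41 42 42 41 39 42 41 41 40 42 41 42 41
42 40 41 38 41 40 43 42 45 43 43 42 40 42 40 41 41 42
42 41 42 41 42 49 59 63 67 66 62 53 43 44 42 42 43 40
42 41 39 41 56 68 71 73 72 74 74 75 64 49 41 40 41 41
46 40 42 50 73 77 73 61 58 64 72 77 74 63 43 41 41 42
48 49 48 56 74 76 62 43 42 43 52 72 77 72 46 41 40 41
37 41 50 61 75 77 66 50 44 44 53 72 74 70 44 39 41 41
40 37 38 45 59 69 75 73 66 64 72 77 76 62 39 41 40 41
47 40 41 38 39 45 59 71 75 73 72 72 62 41 39 40 42 39
64 55 46 41 40 39 39 46 59 64 58 49 41 38 41 43 39 42
55 65 65 57 47 41 39 39 37 43 49 48 44 42 42 42 40 41
62 50 56 66 65 56 46 43 37 39 38 41 52 52 46 42 40 41
rot [ 0.96 -0.25 87.99] shift [ -79.1 -153.6   10.9]
```

The washer ring is on the tray right where expected, against the rim. I'm taking the rod back to the cradle.

>>> carry_out(
  deltas=[
    [[0,0,6],[-5,-10,0],255],
    [[0,0,12],[-10,-20,0],255],
    [[0,0,18],[-16,-31,0],255],
    [[0,0,24],[-21,-42,0],255],
    [[0,0,30],[-27,-52,0],255],
    [[0,0,36],[-32,-63,0],255],
    [[0,0,42],[-38,-73,0],255],
    [[0,0,48],[-43,-84,0],255],
  ],
)

```text
time_s: 19.72
ee_pos: [0.4403, -0.2747, 0.3724]
tcp_rot: [3.14, -0.0, 0.732]
contact_force: [0.9, -0.9, -2.9]
width: 0.0153
gripper_force: 50.0
```

```bash
python3 -c "
from h import *
go(.3722,-.3112,.371,.039)"
```

```text
rot [ 0.07 -0.04 39.69] shift [-75.1 -18.4   1.3]
```

>>> carry_out(
  deltas=[
    [[0,0,6],[-11,-3,0],255],
    [[0,0,12],[-22,-6,0],255],
    [[0,0,18],[-33,-8,0],255],
    [[0,0,24],[-44,-11,0],255],
    [[0,0,30],[-56,-14,0],255],
    [[0,0,36],[-68,-17,1],255],
    [[0,0,39.7],[-75,-18.4,1],255],
    [[0,0,39.7],[-75,-18.4,1],255],
  ],
)

```text
time_s: 20.38
ee_pos: [0.372, -0.3117, 0.3714]
tcp_rot: [3.14, -0.0, 0.041]
contact_force: [-0.3, 0.1, -1.9]
width: 0.0155
gripper_force: 50.0
```

>>> carry_out(
  deltas=[
    [[0,0,0],[0,0,0],255],
    [[0,0,0],[0,0,0],255],
    [[0,0,0],[0,0,0],255],
  ],
)

```text
time_s: 20.63
ee_pos: [0.3734, -0.3109, 0.3709]
tcp_rot: [3.142, -0.001, 0.046]
contact_force: [-0.2, 0.1, -3.5]
width: 0.0159
gripper_force: 50.0
```

```bash
python3 -c "
from h import *
go(.3722,-.3112,.26,.039);s=arm.read_state();print(s)
w=eyes.read_camera('wrist');cv2.imwrite('pics/w9.png',w)
b=eyes.read_camera('top');cv2.imwrite('pics/t9.png',b)
# shaft line in the wrist picture: compare with w2
for v in (10,60,110):
  for n in('w2','w9'):
    g=cv2.imread(f'pics/{n}.png')[v,230:300].astype(int).max(1); x=np.nonzero(g<120)[0]+230; print(v,n,x.min() if len(x) else 0,x.max() if len(x) else 0)
"
```

```text
rot [ 0.   -0.03  0.38] shift [ -1.2   0.2 110.9]
{'time_s': 20.6333, 'qpos': array([-8.11302756e-01, -4.72236705e-02,  1.57439298e+00,  3.58419881e-04,
        1.61403423e+00,  7.13861899e-01]), 'qd': array([ 0.0021782 ,  0.00259821,  0.00122135, -0.00267371,  0.00085423,
        0.00559852]), 'joint_torque': array([-1.34464363e-01, -2.93527418e+01, -3.13513219e+01,  9.73469135e-02,
       -6.88224309e-02, -5.94347570e-03]), 'ee_pos': array([ 0.37336707, -0.31094993,  0.37085814]), 'tcp_rot': array([ 3.14153300e+00, -5.25424445e-04,  4.56472500e-02]), 'contact_force': array([-0.21203782,  0.10499961, -3.5060089 ]), 'torque': array([-0.00412546,  0.16502874,  0.00842099]), 'gripper_force': 49.99875247478485, 'width': 0.015944226416976053}
10 w2 260 269
10 w9 252 269
60 w2 264 269
60 w9 260 268
110 w2 264 268
110 w9 262 268
```

>>> carry_out(
  deltas=[
    [[0,0,0.4],[-1.2,0,25],255],
    [[0,0,0.4],[-1.2,0,50],255],
    [[0,0,0.4],[-1.2,0,75],255],
    [[0,0,0.4],[-1.2,0,95],255],
    [[0,0,0.4],[-1.2,0,110],255],
    [[0,0,0.4],[-1.2,0,116],255],
    [[0,0,0.4],[-1.2,0,120],255],
    [[0,0,0.4],[-1.2,0,120],255],
  ],
)

```text
time_s: 21.4
ee_pos: [0.372, -0.3111, 0.2503]
tcp_rot: [-3.141, 0.0, 0.038]
contact_force: [-0.6, 0.7, -2.1]
width: 0.0157
gripper_force: 50.0
```

>>> carry_out(
  deltas=[
    [[0,0,0],[0,0,0],255],
  ],
)

```text
time_s: 21.48
ee_pos: [0.3722, -0.3115, 0.2517]
tcp_rot: [3.14, -0.001, 0.037]
contact_force: [-0.0, -0.8, -2.4]
width: 0.0159
gripper_force: 50.0
```

```bash
python3 -c "
from h import *
go(.3722,-.3112,.2406,.039);s=arm.read_state();print(s['contact_force'],s['torque'])"
```

```text
rot [ 0.07 -0.07 -0.09] shift [-0.  -0.3 11.1]
[-0.00815629 -0.7726911  -2.41151353] [-0.03901003  0.2514699  -0.01339374]
```

>>> carry_out(
  deltas=[
    [[0,0,0],[0,-0.3,3],255],
    [[0,0,0],[0,-0.3,6],255],
    [[0,0,0],[0,-0.3,8],255],
    [[0,0,0],[0,-0.3,9],255],
    [[0,0,0],[0,-0.3,9.5],255],
    [[0,0,0],[0,-0.3,9.5],255],
  ],
)

```text
time_s: 21.98
ee_pos: [0.3718, -0.3109, 0.241]
tcp_rot: [-3.141, 0.0, 0.037]
contact_force: [0.6, 0.5, -2.7]
width: 0.0155
gripper_force: 50.0
```

```bash
python3 -c "
from h import *
go(.3722,-.3112,.2406,.039);s=arm.read_state();print(s['contact_force'],s['torque'])"
```

```text
rot [-0.01  0.01 -0.11] shift [0.4 0.3 0.4]
[ 0.59279246  0.48696114 -2.73914972] [-0.01306221  0.28469468 -0.05925161]
```

>>> carry_out(
  deltas=[
    [[0,0,0],[0,0,0.5],255],
    [[0,0,0],[0,0,0.8],255],
    [[0,0,0],[0,0,0.8],255],
  ],
)

```text
time_s: 22.23
ee_pos: [0.3719, -0.311, 0.2406]
tcp_rot: [3.141, -0.0, 0.037]
contact_force: [0.5, 0.4, -2.2]
width: 0.0158
gripper_force: 50.0
```

>>> carry_out(
  deltas=[
    [[0,0,0],[0,0,0.6],255],
    [[0,0,0],[0,0,0.6],255],
  ],
)

```text
time_s: 22.4
ee_pos: [0.3719, -0.311, 0.2406]
tcp_rot: [3.141, -0.0, 0.037]
contact_force: [-0.6, 1.2, 3.9]
width: 0.016
gripper_force: 50.0
```

>>> carry_out(
  deltas=[
    [[0,0,0],[0,0,0],220],
    [[0,0,0],[0,0,0],200],
    [[0,0,0],[0,0,0],150],
    [[0,0,0],[0,0,0],100],
    [[0,0,0],[0,0,0],0],
    [[0,0,0],[0,0,0],0],
    [[0,0,0],[0,0,0],0],
    [[0,0,0],[0,0,0],0],
  ],
  squeeze=10,
)

```text
time_s: 23.07
ee_pos: [0.3718, -0.311, 0.2396]
tcp_rot: [-3.141, -0.0, 0.037]
contact_force: [-0.3, -0.1, -0.1]
width: 0.0573
gripper_force: 0.0
```

>>> carry_out(
  deltas=[
    [[0,0,0],[0,0,0],0],
    [[0,0,0],[0,0,0],0],
    [[0,0,0],[0,0,0],0],
    [[0,0,0],[0,0,0],0],
    [[0,0,0],[0,0,0],0],
    [[0,0,0],[0,0,0],0],
  ],
)

```text
time_s: 23.57
ee_pos: [0.3718, -0.3109, 0.2398]
tcp_rot: [-3.142, -0.0, 0.037]
contact_force: [-0.6, -0.4, -0.2]
width: 0.0937
gripper_force: 0.0
```

Seated and released, so I'm raising the gripper and taking a final look.

>>> carry_out(
  deltas=[
    [[0,0,0],[0,0,-15],0],
    [[0,0,0],[0,0,-40],0],
    [[0,0,0],[0,0,-75],0],
    [[0,0,0],[0,0,-110],0],
    [[0,0,0],[0,0,-145],0],
    [[0,0,0],[0,0,-170],0],
    [[0,0,0],[0,0,-170],0],
    [[0,0,0],[0,0,-170],0],
  ],
)

```text
time_s: 24.23
ee_pos: [0.3719, -0.311, 0.4117]
tcp_rot: [3.138, -0.003, 0.037]
contact_force: [0.4, -0.1, -1.2]
width: 0.0938
gripper_force: 0.0
```

Run:
```python
from h import *
a=eyes.read_camera("scene");w=eyes.read_camera("wrist")
cv2.imwrite("pics/f.png",np.hstack([cv2.resize(a[90:280,90:345],(460,342),interpolation=cv2.INTER_CUBIC),cv2.resize(w,(340,342))]))
```

```text
(no output)
```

View pics/f.png

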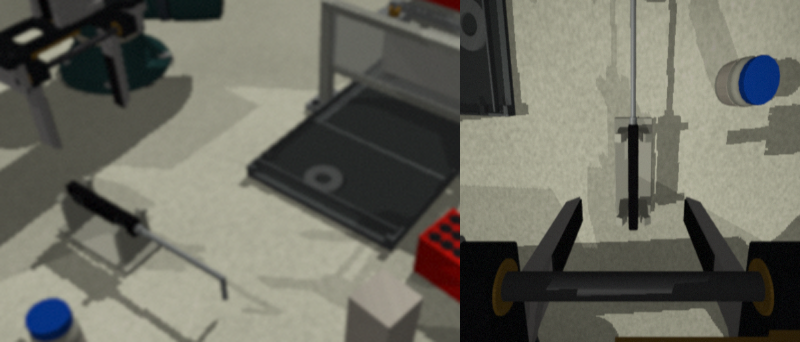

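The final picture shows the rod lying in its cradle (grip at (105,210) left, (633,175) right), the washer at (322,178) against the near rim, and the gripper clear.

```bash
python3 -c "
from rig import arm
print(arm.sign_off())"
```

```text
the job is handed in; nothing more can be done
None
```

The washer was drawn out against the near rim, held there at about 6 N for a little over 1 s (highest reading 6.4 N), and the rod is back in its cradle; the job was handed in at about 24 s, but while being lowered into the washer's hole the hook touched what I took to be the tray floor, with about 4 N, before I backed it off.

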